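Clear the light path and hold the long cuvette in it

ROBOT

A 6-joint arm with a two-finger parallel gripper is mounted at the origin on the work surface; the furniture and walls round the work are solid. World frame = base frame: x ahead of the robot, y to its left, z up, the work surface at z = 0. Lengths are in m, angles in rad, forces in N, time in s.
With the tool pointing down it reaches from about 0.35 to 0.775 m from the base axis. Payload 7.3 kg.
Tool frame: the origin (TCP) lies at the very end of the fingers, on their centre line; the grasp point (between the pads) lies 19 mm behind it; z points along the fingers, y is the direction in which the jaws open and shut (so a half turn about z gives the same grasp; the last joint's range is limited). The gripper opens to 92 mm and grips with 3 to 60 N. Pads are 19 mm wide; open, the fingers measure 130 mm over their backs; the gripper's body (75 mm by 190 mm) begins 47 mm behind the grasp point.
Start: joints at [-1.302, 0.342, 1.524, -0, 1.275, -0.146], TCP at [0.212, -0.48, 0.227] pointing down, gripper open.
Joint ranges: [-2.53, 2.53], [-0.77, 2.02], [0.04, 2.7], [-1, 4.14], [0.28, 2.66], [-3.11, 3.11]. Speed limits (rad/s): [2.57, 2.57, 3.14, 3.14, 3.14, 3.14].

INTERFACE

Orientations are given as a unit quaternion [w, x, y, z].
In Python, from workcell import monitor, capture, camera_model, finish_job gives the robot as it stands. The module is installed in compiled form; this text tells all that it offers.
- The arm moves only by the shell command python3 -m crank 'ROWS' [FORCE]. ROWS is a JSON object of lists of equal length, an entry for each row: "offset": the shift along the tool's x, y, z in cm, a list of three; "rotation": the turn, a rotation vector about the tool's x, y, z in rad, a list of three; "gripper": the closure, from 0 (fully open) to 1 (shut). A call has 1 to 12 rows; each row is the pose to reach, as a shift and turn from the pose commanded when the call began, along the tool's axes at that moment; what a row does not reach only later rows make up. A row lasts 1/12 s, in which the tool goes at most 41.7 mm and 7.16 degrees, less where a joint would pass 70% of its speed; a pose out of reach is approached as far as the arm can. A call with a gripper value outside its range is refused whole. The fingers move at their own pace and stop on an object; FORCE is the grip in N (left out, the last holds). Time passes only in rows, so rows that repeat a pose let the fingers close. It gives the time, the measured TCP pose, the force and the opening at its end, in the units of the state.
- monitor.observe(): the state, without advancing time (a new reading comes with each control period).
- capture(name): name is "side" or "top" or "wrist"; returns the picture (384x512x3 uint8, red, green, blue); there is no depth.
- camera_model(name): a dict with "camera_matrix" (3x3 intrinsics, pixels), "D" ([k1, k2, p1, p2, k3] as OpenCV has them; the pictures are not rectified), "world_to_cam" (4x4, takes a point from world to camera coordinates). Camera axes: x right, y down, z forward; pixel columns grow to the right and rows downward; lengths in m; the calibration is good to about 2 mm. A picture is of the moment at which its call begins: read the wrist's pose just before it. camera_model takes no time and is no camera call; for the wrist camera it gives the pose at the moment of the call.
- finish_job(): hands the job in, once; it reports no verdict.
The state is a dict: "t": time; "joints": joint angles; "qvel": joint speeds; "joint_torque": joint torques, N m; "position": TCP position; "tcp_rot": TCP orientation; "ft_force": force on the tool from outside, world axes, zero at the start; "ft_torque": the same for the moment, N m; "opening": finger opening in m.
Only numpy, scipy, OpenCV 4.12 (cv2) and the standard library are available. Lean on these libraries where they do the work, as an engineer would, in place of code of your own. Each camera call takes 0.05 s, during which the arm holds its last target.

TASK

Two cartons are blocking the light path between lamp and detector of the small open photometer: stack both squarely, edges flush, on the carton that stands alone on the table. Then take the longer of the two cuvettes out of the rack, touching it only on its long frosted faces and never on its clear end windows, and hold it still and upright about midway in the light path with its length along the beam, so that the beam goes centrally through the lower half of both windows and the cuvette rests on nothing. Finish while still holding it there; leave the short cuvette in the rack and do not shove the other things about.

Things in the scene. Friction and masses are not known exactly. Their poses are not given: they have to be found in the camera images.
- bench: open photometer, fixed: aluminium plate 70 (x) x 240 (y) x 8 mm high, black housings at its y ends: lamp (+y, 62 mm high) and detector (-y, 54 mm). Their lens barrels face each other over a free gap of 140 mm; the beam runs along y. Origin: under the plate centre, on the table. A tall instrument tower stands at the right (x > 0.55, y < -0.25), a monitor at the left (y > 0.25)
- beam (a point): middle of the light path: on the beam axis midway between the lens barrels, 40 mm above the table (32 mm above the plate); axes as the bench, y along the beam
- carton_top: upper of the two cartons stacked on the bench plate in the light path, underside 43 mm above the table, long side roughly along the beam: closed white and blue carton, 51 x 101 x 35 mm high, about 120 g (varies). Origin: centre of its underside; x along the 51 mm side, y along the 101 mm side, z up
- carton_low: lower of the two cartons in the light path, standing on the 8 mm plate: closed white and blue carton, 51 x 101 x 35 mm high, about 120 g (varies). Origin: centre of its underside; x along the 51 mm side, y along the 101 mm side, z up
- carton_base: carton that stands alone on the table, the foot of the column: closed white and blue carton, 51 x 101 x 35 mm high, about 120 g (varies). Origin: centre of its underside; x along the 51 mm side, y along the 101 mm side, z up
- rack: grey cuvette rack, fixed: block 45 (x) x 120 (y) x 20 mm high with two equal pockets in a row at y = -32 and +32 mm, each 18 (x) x 35 (y) mm and 14 mm deep (floor 6 mm above its underside). It stands on a mouse pad 3.5 mm thick. Either pocket may hold the long cuvette. Origin: centre of the underside
- cell: the long cuvette, upright in a rack pocket: 15 (x) x 32 (y) x 45 mm high, plus a white stopper 13 x 31 x 4 mm on top; about 40 g. The long +x and -x faces are frosted: grip there, across the 15 mm. The narrow +y and -y ends are clear windows, set back 1 mm; light passes along y. Origin: centre of its foot, z up; in the rack about 9 mm above the table, so 35 mm stands above the rack
- cell_windows: the two clear end windows of the long cuvette (fixed to it, same origin and axes): fingers must not touch them
- small_cell: the short square cuvette, 15 x 15 x 49 mm with stopper, in the other rack pocket; to be left alone
- bottle: bystander: clear bottle with a red cap, 44 mm across, 80 mm high, behind the photometer; origin at its foot
- timer: bystander: white bench timer 33 x 62 x 62 mm, behind the photometer; origin at its foot
Mind the look-alikes: they are no part of the job. What is shaped like the carton_low but yellow is not meant.

How it is judged:
On the way, in this order (a step that is already met when the one before it is completed fails the run):
1. both cartons stand squarely on the lone carton, let go (((z of carton_top in the frame of carton_base between 0.03 and 0.04 m and z of carton_low in the frame of carton_base between 0.065 and 0.075 m) or (z of carton_low in the frame of carton_base between 0.03 and 0.04 m and z of carton_top in the frame of carton_base between 0.065 and 0.075 m)) and horizontal distance between each of carton_top, carton_low and carton_base below 0.01 m and angle between the y axis of each of carton_top, carton_low and the y axis of carton_base, either way round below 0.15 rad and angle between each of carton_top, carton_low, carton_base's own z axis and vertical below 0.06 rad and contact force between each of carton_top, carton_low and the fingers below 0.05 N and linear speed of each of carton_top, carton_low below 0.02 m/s and height (world z) of carton_base between -0.004 and 0.006 m), for 0.2 s.
2. the long cuvette is held in the light path (contact force between the fingers and cell above 1 N and x of cell in the frame of beam between -0.005 and 0.005 m and y of cell in the frame of beam between -0.02 and 0.02 m and z of cell in the frame of beam between -0.025 and -0.003 m and angle between the y axis of cell and the y axis of bench, either way round below 0.14 rad and angle between cell's own z axis and vertical below 0.12 rad and contact force between cell and bench below 0.05 N and linear speed of cell below 0.02 m/s), for 0.2 s.
At the end, for the whole second after the job is handed in: Both cartons let go on the lone one: centres within 10 mm, sides 0.15 rad, heights 5 mm. Long cuvette gripped (over 1 N), still, off the bench: within 5 mm sideways of the beam, 20 mm of its middle, foot 3 to 25 mm below the beam, length within 0.14 rad of it, tilt under 0.12 rad (all of step 1 and all of step 2); the arm keeps its last pose, push and grip.
It fails at once if fingers on the clear windows (contact force between cell_windows and the fingers above 0.3 N).
It fails at once if bystander shoved (short cuvette 20 mm, bottle or timer 30 mm) (distance of small_cell from where it was at the start of the episode above 0.02 m or distance of any of bottle, timer from where it was at the start of the episode above 0.03 m).
It also fails if it takes over 72 s, if anything falls off the work surface, if the arm or the gripper's body presses on something with over 40 N, if the wrist force passes 120 N, or if a joint passes its speed limit or range.

## Working session

There is one attempt and no reset: what is moved stays moved. The work goes in short steps, Python scripts to look and compute and a shell command to move; the robot and the scene stay as the last step left them, time stands still between calls to the robot, and variables do not carry over. Pictures are saved under pics/ and viewed, and the job is handed in when it is done.

```bash
mkdir -p pics; ls; python3 - <<'E'
from workcell import monitor,capture,camera_model
import cv2,numpy as np
s=monitor.observe();print({k:np.round(v,3).tolist() for k,v in s.items()})
for n in ["side","top","wrist"]:
    m=camera_model(n);print(n,np.round(m["camera_matrix"],1).tolist(),np.round(m["D"],4).tolist(),np.round(m["world_to_cam"],3).tolist())
    cv2.imwrite(f"pics/{n}0.png",capture(n)[:,:,::-1])
E
```

```text
pics
{'t': 0.0, 'joints': [-1.302, 0.343, 1.525, 0.0, 1.275, -0.146], 'qvel': [-0.001, 0.0, -0.0, 0.001, 0.001, -0.0], 'joint_torque': [0.0, -43.125, -24.422, 0.072, 0.056, -0.0], 'position': [0.211, -0.48, 0.226], 'tcp_rot': [-0.001, 0.979, 0.206, -0.0], 'ft_force': [-0.268, -0.978, 0.292], 'ft_torque': [0.02, -0.001, -0.019], 'opening': 0.092}
side [[467.7, 0.0, 251.8], [0.0, 467.7, 196.9], [0.0, 0.0, 1.0]] [0.0459, 0.0, 0.0, 0.0, 0.0] [[0.906, -0.423, -0.01, -0.495], [-0.358, -0.755, -0.55, 0.377], [0.225, 0.502, -0.835, 1.067], [0.0, 0.0, 0.0, 1.0]]
top [[478.9, 0.0, 250.1], [0.0, 478.9, 190.5], [0.0, 0.0, 1.0]] [-0.0113, 0.0, 0.0, 0.0, 0.0] [[-0.009, -1.0, -0.013, 0.155], [-0.997, 0.01, -0.079, 0.594], [0.079, 0.012, -0.997, 1.672], [0.0, 0.0, 0.0, 1.0]]
wrist [[265.2, 0.0, 250.4], [0.0, 265.2, 192.5], [0.0, 0.0, 1.0]] [-0.0269, 0.0, 0.0, 0.0, 0.0] [[0.402, -0.916, -0.001, -0.525], [-0.883, -0.388, 0.265, -0.033], [-0.243, -0.106, -0.964, 0.391], [0.0, 0.0, 0.0, 1.0]]
```

View pics/side0.png

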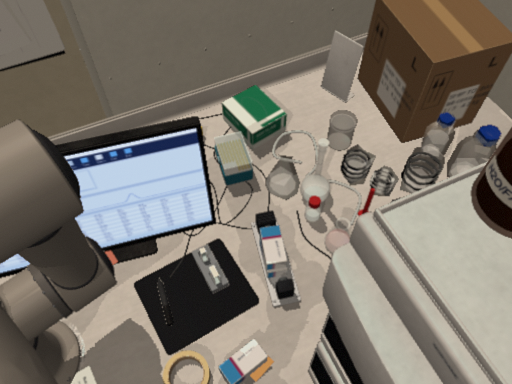

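View pics/top0.png

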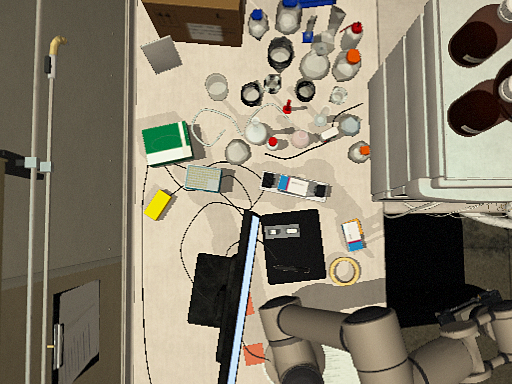

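View pics/wrist0.png

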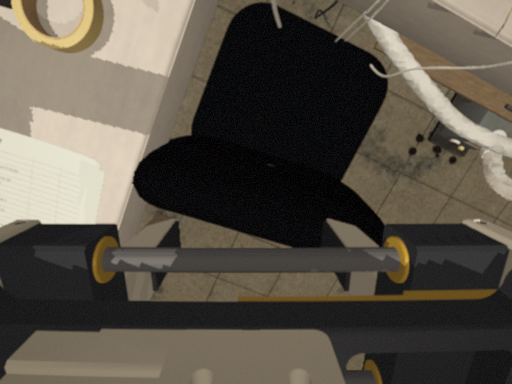

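```bash
python3 - <<'E'
import cv2,numpy as np
a=cv2.imread("pics/top0.png");s=cv2.imread("pics/side0.png")
cv2.imwrite("pics/c1.png",cv2.resize(a[155:295,235:385],None,fx=5,fy=4.2,interpolation=cv2.INTER_CUBIC))
cv2.imwrite("pics/c2.png",cv2.resize(s[200:320,130:310],None,fx=4.4,fy=4.4,interpolation=cv2.INTER_CUBIC))
cv2.imwrite("pics/c3.png",cv2.resize(s[314:384,180:300],None,fx=6,fy=6,interpolation=cv2.INTER_CUBIC))
E
```

```text
(no output)
```

View pics/c1.png

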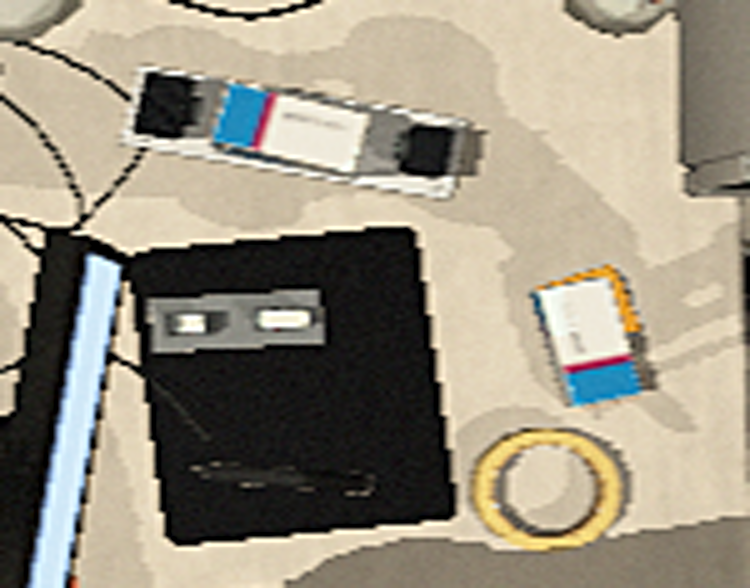

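View pics/c2.png

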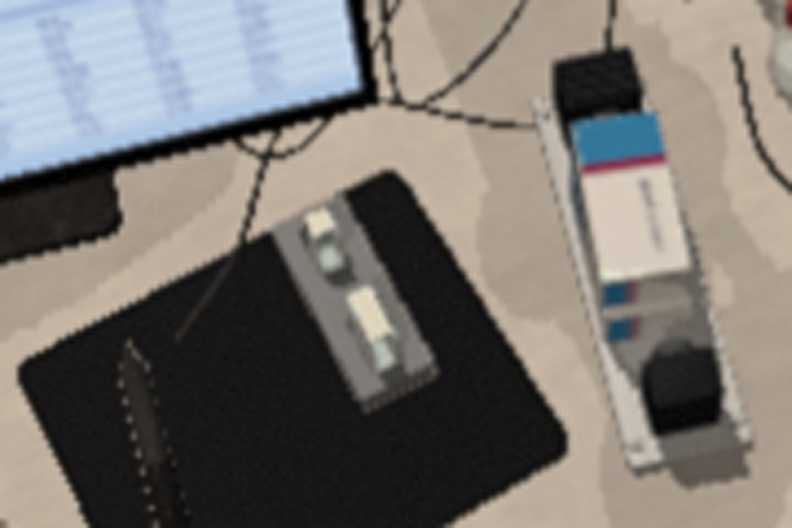

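View pics/c3.png

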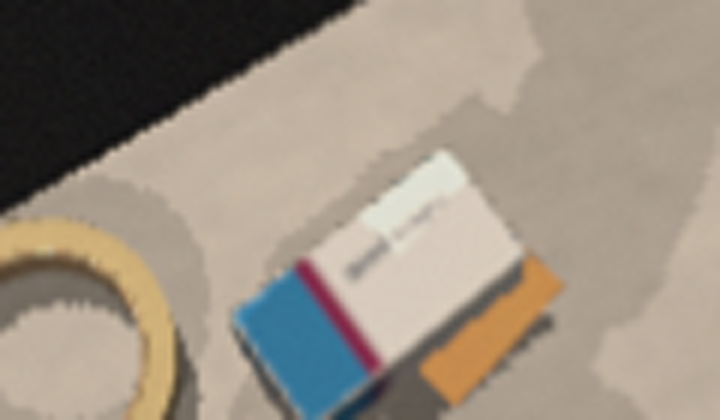

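```bash
cat > h.py <<'E'
import numpy as np,cv2
from workcell import monitor,capture,camera_model
def ray(m,p,z):
    K=np.array(m["camera_matrix"]);D=np.array(m["D"]);T=np.array(m["world_to_cam"])
    u=cv2.undistortPoints(np.array([[p]],float),K,D)[0,0]
    R,t=T[:3,:3],T[:3,3];o=-R.T@t;d=R.T@np.array([u[0],u[1],1]);return o+d*(z-o[2])/d[2]
def pts(m,ps,z): return np.array([ray(m,p,z)[:2] for p in ps])
def proj(m,P):
    T=np.array(m["world_to_cam"]);r,_=cv2.Rodrigues(T[:3,:3])
    return cv2.projectPoints(np.array(P,float),r,T[:3,3],np.array(m["camera_matrix"]),np.array(m["D"]))[0][:,0]
def rect(m,ps,z,label=""):
    # ps: 4 corners, order so 0-1 is a short side
    q=pts(m,ps,z);c=q.mean(0);d=(q[2]+q[3]-q[0]-q[1])/2
    e=(q[1]+q[2]-q[0]-q[3])/2
    a=np.arctan2(d[1],d[0])
    print(label,"c",np.round(c,4),"long mm",round(1e3*np.hypot(*d),1),"short",round(1e3*np.hypot(*e),1),"angle of long axis deg",round(np.degrees(a),1));return c,a
def cap(n,name):
    m=camera_model(n);im=capture(n);cv2.imwrite("pics/"+name+".png",im[:,:,::-1]);return m,im
E
python3 - <<'E'
from h import *
t=camera_model("top");s=camera_model("side")
f1=lambda L:[(235+x/5,155+y/4.2) for x,y in L]
f2=lambda L:[(130+x/4.4,200+y/4.4) for x,y in L]
f3=lambda L:[(180+x/6,314+y/6) for x,y in L]
rect(t,f1([(540,290),(607,278),(640,392),(572,405)]),.035,"lone top")
rect(s,f3([(445,150),(527,250),(315,415),(232,315)]),.035,"lone side")
rect(t,f1([(228,82),(213,145),(358,172),(368,108)]),.078,"ctop top")
rect(s,f2([(572,122),(657,113),(692,268),(602,280)]),.078,"ctop side")
rect(t,f1([(313,308),(313,331),(255,333),(255,310)]),.0585,"long top")
rect(s,f2([(348,293),(380,286),(397,335),(365,343)]),.0585,"long side")
rect(s,f2([(303,214),(330,207),(345,235),(315,243)]),.0585,"short side")
rect(s,f2([(272,235),(335,190),(438,365),(365,405)]),.0235,"rack side")
rect(t,f1([(147,303),(155,355),(325,342),(323,290)]),.0235,"rack top")
rect(t,f1([(145,70),(122,142),(450,197),(475,125)]),.008,"bench top")
E
```

```text
lone top c [ 0.4309 -0.2083] long mm 97.0 short 48.3 angle of long axis deg -168.0
lone side c [ 0.4307 -0.2063] long mm 96.4 short 46.7 angle of long axis deg -168.1
ctop top c [ 6.079e-01 -2.000e-04] long mm 99.9 short 52.8 angle of long axis deg -103.1
ctop side c [0.6066 0.0029] long mm 98.5 short 49.0 angle of long axis deg -106.0
long top c [0.4501 0.0061] long mm 40.0 short 18.8 angle of long axis deg 91.8
long side c [0.4518 0.0061] long mm 31.1 short 17.8 angle of long axis deg -95.1
short side c [0.4476 0.068 ] long mm 19.7 short 16.3 angle of long axis deg -89.2
rack side c [0.4489 0.037 ] long mm 122.7 short 45.3 angle of long axis deg -85.3
rack top c [0.4485 0.0363] long mm 122.2 short 43.5 angle of long axis deg -85.4
bench top c [ 0.6084 -0.0099] long mm 239.4 short 64.0 angle of long axis deg -101.9
```

```bash
cat >> h.py <<'E'
from scipy.spatial.transform import Rotation as Ro
def tcp():
    s=monitor.observe();q=np.array(s["tcp_rot"]);return np.array(s["position"]),Ro.from_quat(q[[1,2,3,0]]),s
def goto(P,phi_deg,P0=None):
    """tool-frame offset (cm) and rotvec to bring the TCP to P, tool down, tool x at phi"""
    p,R,s=tcp()
    G=Ro.from_euler("z",phi_deg,degrees=True)*Ro.from_euler("x",180,degrees=True)
    print("t",round(s["t"],2),"pos",np.round(p,4),"offset cm",np.round(R.inv().apply(np.array(P)-p)*100,2),"rotvec",np.round((R.inv()*G).as_rotvec(),3),"open",round(s["opening"],4))
E
python3 - <<'E'
from h import *
p,R,s=tcp();m=camera_model("wrist");T=np.array(m["world_to_cam"]);o=-T[:3,:3].T@T[:3,3]
print("cam in tool",R.inv().apply(o-p), "axis in tool",R.inv().apply(T[2,:3]))
for px in [(250,0),(250,100),(250,192),(250,230)]: print(px,R.inv().apply(ray(m,px,0.035)-p))
goto([.345,-.235,.20],12); 
E
```

```text
cam in tool [ 0.07169512  0.00039009 -0.15875777] axis in tool [-2.65363512e-01 -7.98294700e-05  9.64148433e-01]
(250, 0) [2.05934612e-01 4.35956239e-05 1.91241861e-01]
(250, 100) [ 9.55061482e-02 -9.55768109e-05  1.91225885e-01]
(250, 192) [-0.02397902 -0.00025048  0.1912086 ]
(250, 230) [-0.080118   -0.00032447  0.19120048]
t 0.15 pos [ 0.2115 -0.4802  0.2262] offset cm [ 22.1  -17.06   2.64] rotvec [-0.001 -0.     0.205] open 0.0914
```

```bash
python3 -c "
from h import *
goto([.372,-.219,.20],12)"
```

```text
t 0.15 pos [ 0.2115 -0.4802  0.2262] offset cm [ 25.21 -17.43   2.64] rotvec [-0.001 -0.     0.205] open 0.0914
```

```bash
python3 -m crank '{"offset":[[25.2,-17.4,2.6],[25.2,-17.4,2.6],[25.2,-17.4,2.6],[25.2,-17.4,2.6],[25.2,-17.4,2.6],[25.2,-17.4,2.6],[25.2,-17.4,2.6],[25.2,-17.4,2.6],[25.2,-17.4,2.6]],"rotation":[[0,0,0.205],[0,0,0.205],[0,0,0.205],[0,0,0.205],[0,0,0.205],[0,0,0.205],[0,0,0.205],[0,0,0.205],[0,0,0.205]],"gripper":[0,0,0,0,0,0,0,0,0]}'
python3 -c "
from h import *
p,R,s=tcp();print(p,s['t'],np.abs(s['qvel']).max())
m,im=cap('wrist','w1')
import pickle;pickle.dump(m,open('w1.pkl','wb'))
cv2.imwrite('pics/w1c.png',cv2.resize(im[20:220,150:400,::-1],None,fx=3,fy=3,interpolation=cv2.INTER_CUBIC))"
```

```text
t: 0.9
position: [0.3731, -0.2165, 0.2003]
tcp_rot: [-0.001, 0.994, 0.107, -0.0]
ft_force: [-0.5, 0.0, -0.4]
opening: 0.0915
[ 0.37310356 -0.21649855  0.20034047] 0.9 0.07782921238084214
```

View pics/w1c.png

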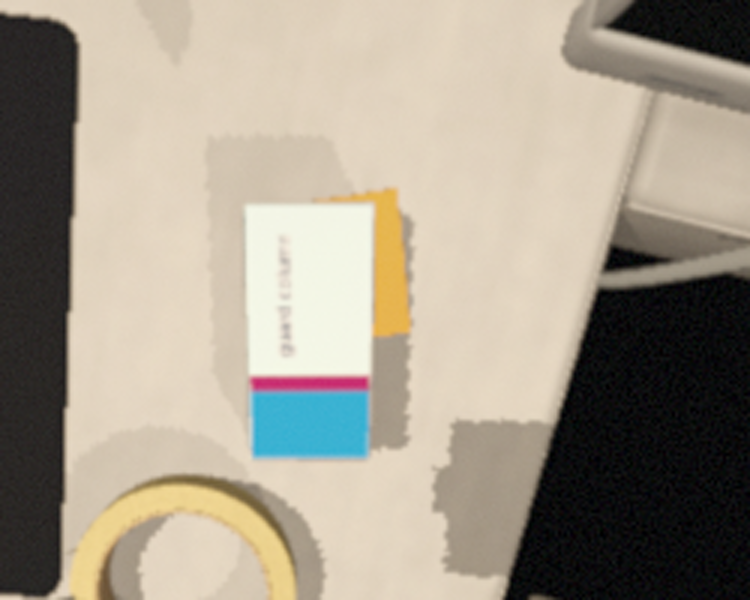

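```bash
python3 -c "
from h import *
import pickle;m=pickle.load(open('w1.pkl','rb'))
f=lambda L:[(150+x/3,20+y/3) for x,y in L]
rect(m,f([(245,204),(374,204),(368,458),(253,458)]),.035,'lone')
goto([.597,-.055,.20],75.5)"
```

```text
lone c [ 0.43   -0.2077] long mm 98.9 short 48.5 angle of long axis deg -167.4
t 0.95 pos [ 0.3726 -0.2183  0.2006] offset cm [ 25.4  -11.2    0.05] rotvec [-0.     0.    -1.104] open 0.0917
```

```bash
python3 -m crank '{"offset":[[25.4,-11.2,0],[25.4,-11.2,0],[25.4,-11.2,0],[25.4,-11.2,0],[25.4,-11.2,0],[25.4,-11.2,0],[25.4,-11.2,0],[25.4,-11.2,0],[25.4,-11.2,0],[25.4,-11.2,0],[25.4,-11.2,0]],"rotation":[[0,0,-1.1],[0,0,-1.1],[0,0,-1.1],[0,0,-1.1],[0,0,-1.1],[0,0,-1.1],[0,0,-1.1],[0,0,-1.1],[0,0,-1.1],[0,0,-1.1],[0,0,-1.1]],"gripper":[0,0,0,0,0,0,0,0,0,0,0]}'
python3 -c "
from h import *
p,R,s=tcp();print(p,s['t'],np.abs(s['qvel']).max())
m,im=cap('wrist','w2')
import pickle;pickle.dump(m,open('w2.pkl','wb'))
cv2.imwrite('pics/w2c.png',cv2.resize(im[10:210,125:375,::-1],None,fx=3,fy=3,interpolation=cv2.INTER_CUBIC))"
```

```text
t: 1.87
position: [0.5971, -0.0588, 0.2004]
tcp_rot: [-0.0, 0.795, 0.607, -0.0]
ft_force: [0.3, -0.4, 0.8]
opening: 0.0915
[ 0.59709984 -0.05879437  0.20040075] 1.8667 0.02191781200499062
```

View pics/w2c.png

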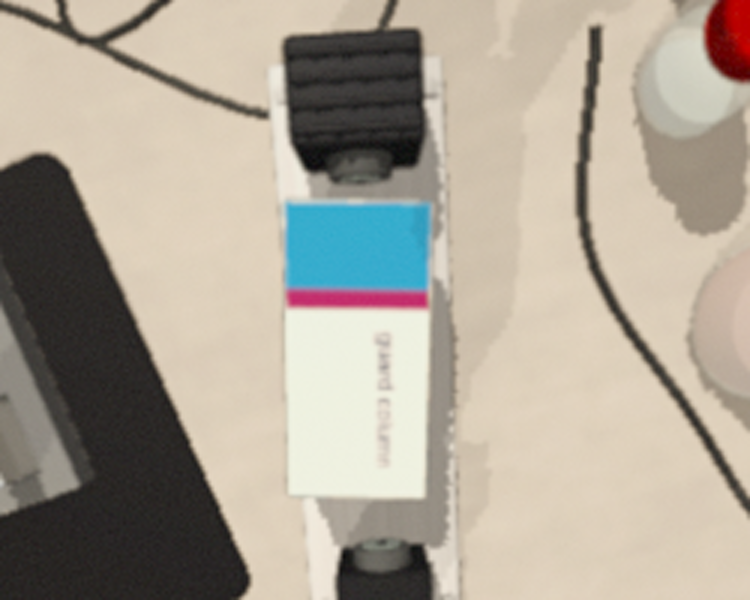

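```bash
python3 -c "
from h import *
import pickle;m=pickle.load(open('w2.pkl','rb'))
f=lambda L:[(125+x/3,10+y/3) for x,y in L]
c,a=rect(m,f([(286,203),(430,204),(425,497),(288,496)]),.078,'ctop')
p,R,s=tcp();print(R.as_matrix()[:2,0],np.degrees(np.arctan2(R.as_matrix()[1,0],R.as_matrix()[0,0])))
goto([c[0],c[1],.052],np.degrees(a)+180)"
```

```text
ctop c [0.6075 0.0026] long mm 98.4 short 48.4 angle of long axis deg -105.9
[0.26278781 0.96485359] 74.76445394577078
t 1.92 pos [ 0.597  -0.0587  0.2006] offset cm [ 6.19 -0.6  14.86] rotvec [-0.     0.     0.012] open 0.0916
```

```bash
python3 -m crank '{"offset":[[6.2,-0.6,4],[6.2,-0.6,8],[6.2,-0.6,12],[6.2,-0.6,14.5],[6.2,-0.6,15.4],[6.2,-0.6,15.4],[6.2,-0.6,15.4],[6.2,-0.6,15.4],[6.2,-0.6,15.4],[6.2,-0.6,15.4],[6.2,-0.6,15.4],[6.2,-0.6,15.4]],"rotation":[[0,0,0.01],[0,0,0.01],[0,0,0.01],[0,0,0.01],[0,0,0.01],[0,0,0.01],[0,0,0.01],[0,0,0.01],[0,0,0.01],[0,0,0.01],[0,0,0.01],[0,0,0.01]],"gripper":[0,0,0,0,0,0,0,1,1,1,1,1]}' 15
```

```text
t: 2.92
position: [0.6078, 0.004, 0.0477]
tcp_rot: [0.001, 0.796, 0.605, 0.001]
ft_force: [-0.6, 0.3, -0.0]
opening: 0.0632
```

Still closing; wait for it.

```bash
python3 -m crank '{"offset":[[0,0,0],[0,0,0],[0,0,0],[0,0,0],[0,0,0]],"rotation":[[0,0,0],[0,0,0],[0,0,0],[0,0,0],[0,0,0]],"gripper":[1,1,1,1,1]}' 15
python3 -c "
from h import *
p,R,s=tcp();print(p,np.degrees(np.arctan2(R.as_matrix()[1,0],R.as_matrix()[0,0])))"
```

```text
t: 3.33
position: [0.6074, 0.0042, 0.0469]
tcp_rot: [0.0, 0.796, 0.605, -0.0]
ft_force: [-0.4, -0.0, 4.5]
opening: 0.0503
[0.60738909 0.00421586 0.0469079 ] 74.47345607698429
```

```bash
python3 -m crank '{"offset":[[0,0,-2],[0,0,-6],[0,0,-9],[0,0,-9]],"rotation":[[0,0,0],[0,0,0],[0,0,0],[0,0,0]],"gripper":[1,1,1,1]}' 15
python3 -c "
from h import *
goto([.4316,-.2074,.10],12.5)"
```

```text
t: 3.67
position: [0.6109, 0.0039, 0.1431]
tcp_rot: [0.004, 0.796, 0.605, 0.004]
ft_force: [1.4, -0.6, -0.6]
opening: 0.0497
t 3.67 pos [0.6109 0.0039 0.1431] offset cm [-25.16 -11.67   4.13] rotvec [ 0.009 -0.008  1.082] open 0.0497
```

```bash
python3 -m crank '{"offset":[[-25.1,-11.3,0],[-25.1,-11.3,0],[-25.1,-11.3,0],[-25.1,-11.3,0],[-25.1,-11.3,0],[-25.1,-11.3,0],[-25.1,-11.3,0],[-25.1,-11.3,0],[-25.1,-11.3,0],[-25.1,-11.3,3.7],[-25.1,-11.3,3.7],[-25.1,-11.3,3.7]],"rotation":[[0,0,1.082],[0,0,1.082],[0,0,1.082],[0,0,1.082],[0,0,1.082],[0,0,1.082],[0,0,1.082],[0,0,1.082],[0,0,1.082],[0,0,1.082],[0,0,1.082],[0,0,1.082]],"gripper":[1,1,1,1,1,1,1,1,1,1,1,1]}' 15
python3 -c "
from h import *
goto([.4316,-.2074,.0395],12.5)
m,im=cap('wrist','w3')
cap('side','s3')
goto([.4316,-.2074,.0395],12.5)"
```

```text
t: 4.67
position: [0.43, -0.2065, 0.0983]
tcp_rot: [-0.002, 0.994, 0.109, -0.002]
ft_force: [-1.1, -0.2, -1.3]
opening: 0.0499
t 4.67 pos [ 0.43   -0.2065  0.0983] offset cm [0.16 0.15 5.88] rotvec [-0.004  0.003  0.   ] open 0.0499
t 4.77 pos [ 0.4317 -0.2075  0.1003] offset cm [-0.01 -0.01  6.08] rotvec [ 0. -0.  0.] open 0.0498
```

View pics/w3.png

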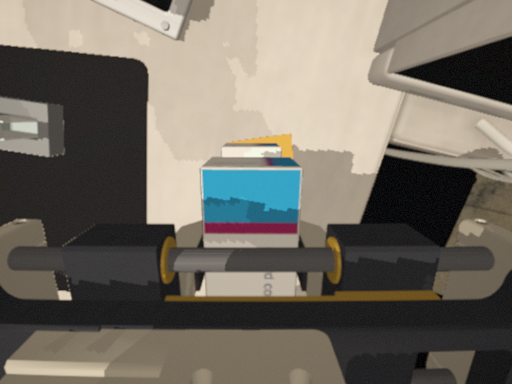

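View pics/s3.png

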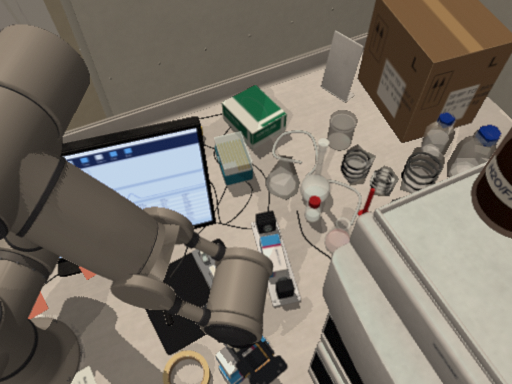

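```bash
python3 -c "
from h import *
p,R,s=tcp();m=camera_model('wrist')
for px,z in [((202,168),.1315),((300,168),.1315),((223,145),.035),((281,145),.035)]:
  print(R.inv().apply(ray(m,px,z)-p)*1e3)
im=cv2.imread('pics/w3.png');cv2.imwrite('pics/w3c.png',cv2.resize(im[120:245,180:330],None,fx=5,fy=4.5,interpolation=cv2.INTER_CUBIC))"
```

```text
[ 49.03858069 -23.26203225 -31.16899928]
[ 48.99863786  24.48350082 -31.15647423]
[ 51.27770199 -22.61166565  65.33161419]
[51.24036406 25.89135972 65.34433858]
```

View pics/w3c.png

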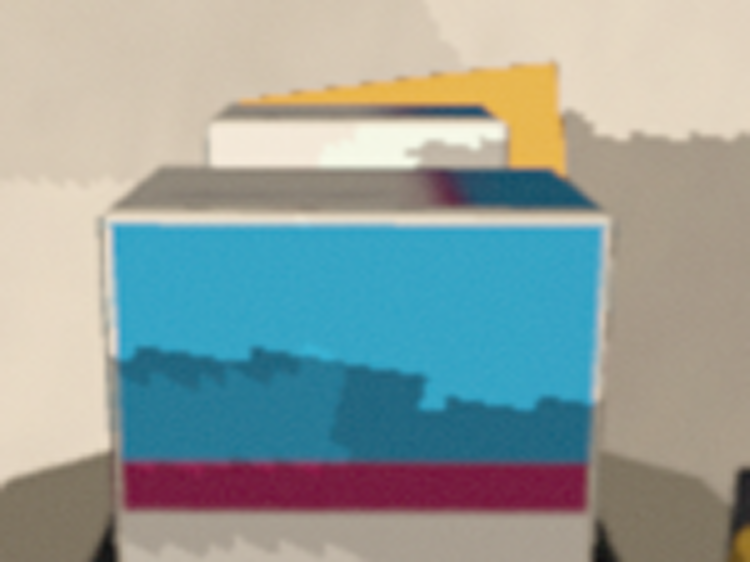

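```bash
python3 -m crank '{"offset":[[0,0.1,3],[0,0.1,5],[0,0.1,5.7],[0,0.1,6.05],[0,0.1,6.05],[0,0.1,6.05]],"rotation":[[0,0,0],[0,0,0],[0,0,0],[0,0,0],[0,0,0],[0,0,0]],"gripper":[1,1,1,1,1,1]}' 15
python3 -c "
from h import *
p,R,s=tcp();print(p,s['ft_force'],s['opening'])"
```

```text
t: 5.27
position: [0.4324, -0.2088, 0.0404]
tcp_rot: [0.001, 0.994, 0.109, 0.001]
ft_force: [-0.9, 0.2, -1.6]
opening: 0.0498
[ 0.43238878 -0.20883408  0.04037231] [-0.85554383  0.16365477 -1.59683172] 0.04983438503317825
```

```bash
python3 -m crank '{"offset":[[0,0,0.05],[0,0,0.05],[0,0,0.05],[0,0,0.05],[0,0,0.05],[0,0,0.05],[0,0,0.05],[0,0,-1],[0,0,-4],[0,0,-8],[0,0,-12],[0,0,-12]],"rotation":[[0,0,0],[0,0,0],[0,0,0],[0,0,0],[0,0,0],[0,0,0],[0,0,0],[0,0,0],[0,0,0],[0,0,0],[0,0,0],[0,0,0]],"gripper":[1,1,0.2,0.2,0.2,0.2,0.2,0,0,0,0,0]}' 15
python3 -c "
from h import *
goto([.372,-.22,.20],12.5)"
```

```text
t: 6.27
position: [0.4349, -0.2105, 0.1663]
tcp_rot: [0.004, 0.994, 0.109, 0.005]
ft_force: [2.0, -0.9, 0.4]
opening: 0.0915
t 6.27 pos [ 0.4349 -0.2105  0.1663] offset cm [-6.31 -0.4  -3.43] rotvec [ 0.01  -0.009 -0.   ] open 0.0915
```

```bash
python3 -m crank '{"offset":[[-6,0,-4],[-6,0,-4],[-6,0,-4],[-6,0,-4]],"rotation":[[0,0,0],[0,0,0],[0,0,0],[0,0,0]],"gripper":[0,0,0,0]}'
python3 -c "
from h import *
p,R,s=tcp();print(p,s['t'],np.abs(s['qvel']).max())
m,im=cap('wrist','w4')
import pickle;pickle.dump(m,open('w4.pkl','wb'))
cv2.imwrite('pics/w4c.png',cv2.resize(im[20:220,150:400,::-1],None,fx=3,fy=3,interpolation=cv2.INTER_CUBIC))
m,im=cap('side','s4')
cv2.imwrite('pics/s4c.png',cv2.resize(im[180:340,180:384,::-1],None,fx=3.8,fy=3.75,interpolation=cv2.INTER_CUBIC))"
```

```text
t: 6.6
position: [0.3728, -0.2219, 0.2001]
tcp_rot: [0.001, 0.994, 0.108, 0.001]
ft_force: [0.2, 0.0, -0.4]
opening: 0.0918
[ 0.37277519 -0.22188343  0.20013494] 6.6 0.04084332735107342
```

View pics/w4c.png

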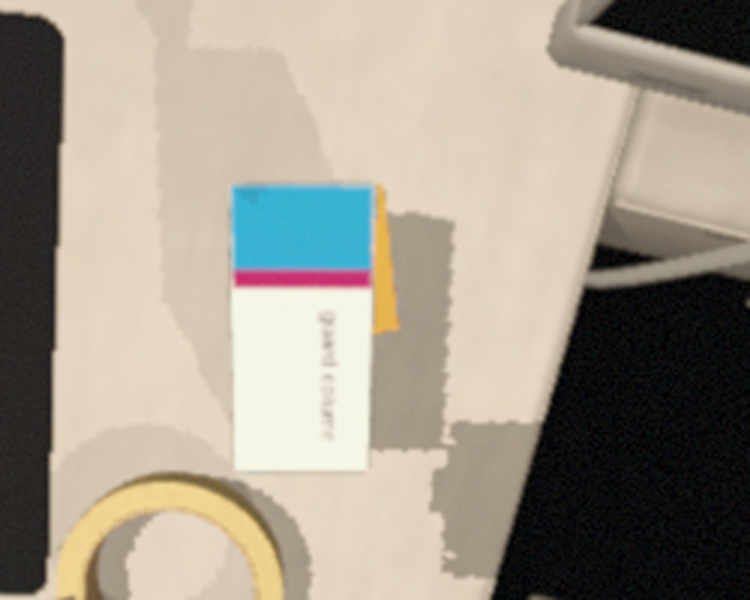

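View pics/s4c.png

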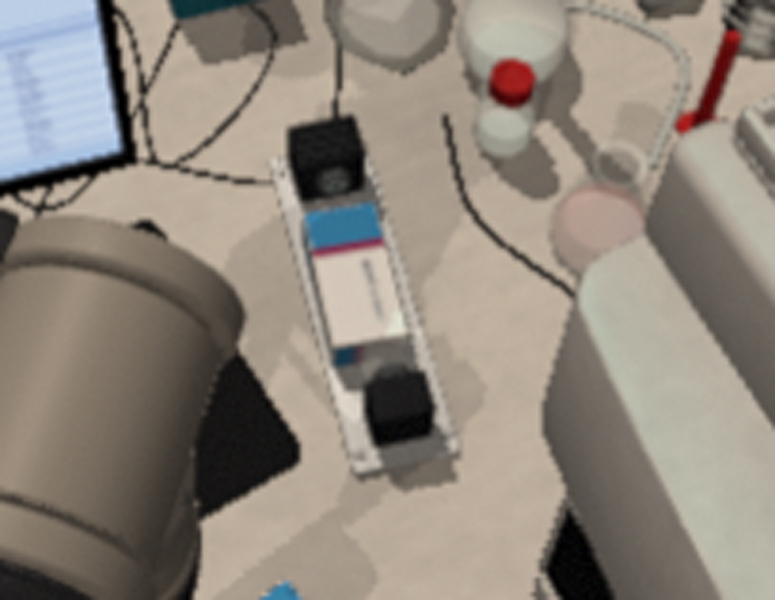

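```bash
python3 -c "
from h import *
import pickle;m=pickle.load(open('w4.pkl','rb'))
f=lambda L:[(150+x/3,20+y/3) for x,y in L]
rect(m,f([(232,186),(373,186),(369,470),(233,470)]),.070,'stack2')
s=camera_model('side')
f=lambda L:[(180+x/3.8,180+y/3.75) for x,y in L]
rect(s,f([(305,212),(380,205),(407,335),(330,347)]),.043,'low')
goto([.592,-.052,.20],74.5)"
```

```text
stack2 c [ 0.4315 -0.2098] long mm 98.5 short 49.1 angle of long axis deg -168.0
low c [ 0.6052 -0.0033] long mm 98.6 short 50.4 angle of long axis deg -106.5
t 6.7 pos [ 0.3732 -0.2213  0.1989] offset cm [ 25.01 -11.81  -0.1 ] rotvec [ 0.    -0.    -1.083] open 0.0918
```

```bash
python3 -m crank '{"offset":[[25.0,-11.8,0],[25.0,-11.8,0],[25.0,-11.8,0],[25.0,-11.8,0],[25.0,-11.8,0],[25.0,-11.8,0],[25.0,-11.8,0],[25.0,-11.8,0],[25.0,-11.8,0],[25.0,-11.8,0],[25.0,-11.8,0]],"rotation":[[0,0,-1.083],[0,0,-1.083],[0,0,-1.083],[0,0,-1.083],[0,0,-1.083],[0,0,-1.083],[0,0,-1.083],[0,0,-1.083],[0,0,-1.083],[0,0,-1.083],[0,0,-1.083]],"gripper":[0,0,0,0,0,0,0,0,0,0,0]}'
python3 -c "
from h import *
p,R,s=tcp();print(p,s['t'],np.abs(s['qvel']).max())
m,im=cap('wrist','w5')
import pickle;pickle.dump(m,open('w5.pkl','wb'))
cv2.imwrite('pics/w5c.png',cv2.resize(im[10:210,125:375,::-1],None,fx=3,fy=3,interpolation=cv2.INTER_CUBIC))"
```

```text
t: 7.62
position: [0.5917, -0.0513, 0.1979]
tcp_rot: [-0.001, 0.796, 0.605, -0.001]
ft_force: [0.2, -0.3, 0.2]
opening: 0.0916
[ 0.59167287 -0.05134166  0.1978784 ] 7.6167 0.016460528385580597
```

View pics/w5c.png

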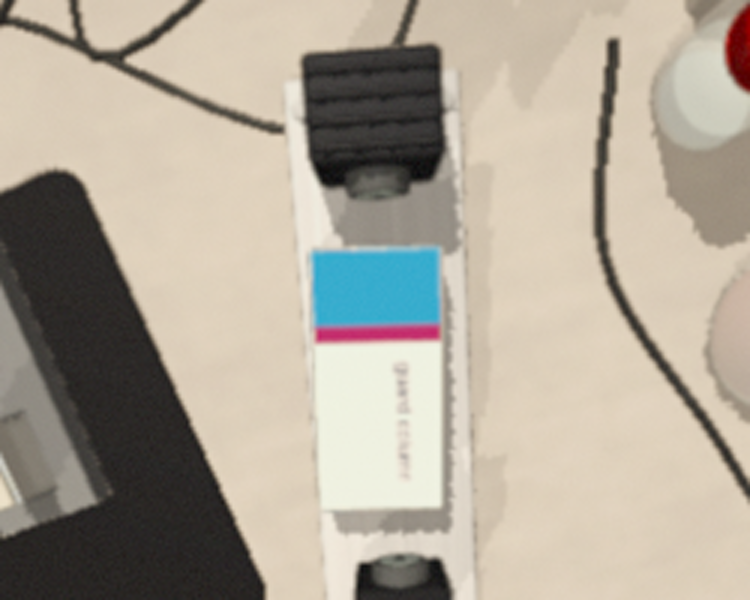

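```bash
python3 -c "
from h import *
import pickle;m=pickle.load(open('w5.pkl','rb'))
f=lambda L:[(125+x/3,10+y/3) for x,y in L]
c,a=rect(m,f([(312,251),(440,248),(442,508),(321,510)]),.043,'clow')
# plate side edges at z=.008
q=pts(m,f([(287,85),(326,590)]),.008);w=pts(m,f([(458,75),(474,590)]),.008)
print(q,w,[np.degrees(np.arctan2(*(v[0]-v[1])[::-1])) for v in (q,w)])
p=q.mean(0);print('mid',(q.mean(0)+w.mean(0))/2,'width',np.linalg.norm(q.mean(0)-w.mean(0)))
print('lamp barrel tip',ray(m,(125+380/3,10+192/3),.04),'det tip',ray(m,(125+402/3,10+560/3),.04))
goto([c[0],c[1],.014],np.degrees(a)+180)"
```

```text
clow c [ 0.6064 -0.0031] long mm 98.9 short 48.2 angle of long axis deg -104.3
[[ 0.60218689  0.11674548]
 [ 0.55728592 -0.08866465]] [[ 0.66812199  0.10200397]
 [ 0.62308058 -0.10704013]] [np.float64(77.66956490469643), np.float64(77.84072815196693)]
mid [0.61266885 0.00576117] width 0.06791440480304202
lamp barrel tip [0.62553383 0.06400496 0.04      ] det tip [ 0.59635537 -0.07486037  0.04      ]
t 7.67 pos [ 0.5916 -0.0517  0.1983] offset cm [ 5.07  0.14 18.43] rotvec [-0.001  0.    -0.022] open 0.0918
```

```bash
python3 -m crank '{"offset":[[5.1,0.1,4],[5.1,0.1,8],[5.1,0.1,12],[5.1,0.1,15],[5.1,0.1,17],[5.1,0.1,18],[5.1,0.1,18.4],[5.1,0.1,18.4],[5.1,0.1,18.4],[5.1,0.1,18.4]],"rotation":[[0,0,-0.02],[0,0,-0.02],[0,0,-0.02],[0,0,-0.02],[0,0,-0.02],[0,0,-0.02],[0,0,-0.02],[0,0,-0.02],[0,0,-0.02],[0,0,-0.02]],"gripper":[0,0,0,0,0,0,0,0,0,0]}' 15
python3 -m crank '{"offset":[[0,0,0],[0,0,0],[0,0,0],[0,0,0],[0,0,0],[0,0,0],[0,0,0],[0,0,0],[0,0,0],[0,0,0]],"rotation":[[0,0,0],[0,0,0],[0,0,0],[0,0,0],[0,0,0],[0,0,0],[0,0,0],[0,0,0],[0,0,0],[0,0,0]],"gripper":[1,1,1,1,1,1,1,1,1,1]}' 15
python3 -c "
from h import *
goto([.6064,-.0031,.014],75.7)"
```

```text
t: 8.5
position: [0.6075, -0.0036, 0.0173]
tcp_rot: [0.001, 0.79, 0.613, 0.001]
ft_force: [-0.4, -0.3, -0.3]
opening: 0.0919
t: 9.33
position: [0.606, -0.0032, 0.0152]
tcp_rot: [-0.0, 0.79, 0.613, -0.0]
ft_force: [-0.3, 0.6, 1.5]
opening: 0.0498
t 9.33 pos [ 0.606  -0.0032  0.0152] offset cm [0.02 0.03 0.12] rotvec [-0.  0. -0.] open 0.0498
```

```bash
python3 -m crank '{"offset":[[0,0,-2],[0,0,-6],[0,0,-10],[0,0,-13],[0,0,-13]],"rotation":[[0,0,0],[0,0,0],[0,0,0],[0,0,0],[0,0,0]],"gripper":[1,1,1,1,1]}' 15
python3 -m crank '{"offset":[[-24.2,-11.9,0],[-24.2,-11.9,0],[-24.2,-11.9,0],[-24.2,-11.9,0],[-24.2,-11.9,0],[-24.2,-11.9,0],[-24.2,-11.9,0],[-24.2,-11.9,0],[-24.2,-11.9,0],[-24.2,-11.9,0],[-24.2,-11.9,0],[-24.2,-11.9,0]],"rotation":[[0,0,1.105],[0,0,1.105],[0,0,1.105],[0,0,1.105],[0,0,1.105],[0,0,1.105],[0,0,1.105],[0,0,1.105],[0,0,1.105],[0,0,1.105],[0,0,1.105],[0,0,1.105]],"gripper":[1,1,1,1,1,1,1,1,1,1,1,1]}' 15
python3 -c "
from h import *
m,im=cap('wrist','w6')
goto([.4305,-.2085,.0775],12.4)
cv2.imwrite('pics/w6c.png',cv2.resize(im[120:245,180:330,::-1],None,fx=5,fy=4.5,interpolation=cv2.INTER_CUBIC))
"
```

```text
t: 9.75
position: [0.6098, -0.0036, 0.1524]
tcp_rot: [0.004, 0.79, 0.613, 0.004]
ft_force: [1.3, -0.2, -0.5]
opening: 0.0497
t: 10.75
position: [0.431, -0.208, 0.1449]
tcp_rot: [-0.0, 0.994, 0.109, -0.0]
ft_force: [0.3, -0.9, -0.7]
opening: 0.0501
t 10.8 pos [ 0.431  -0.2079  0.145 ] offset cm [-0.06  0.05  6.75] rotvec [-0.     0.     0.003] open 0.05
```

View pics/w6c.png

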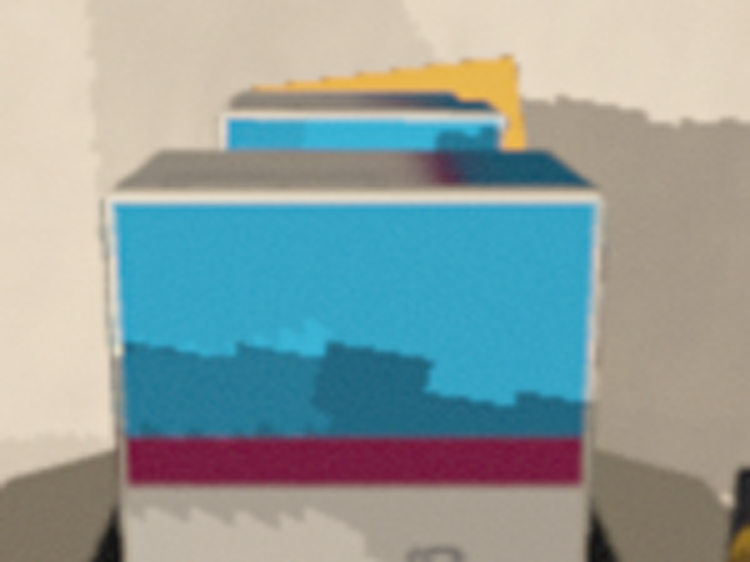

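```bash
python3 -c "
from h import *
p,R,s=tcp();m=camera_model('wrist')
for px,z in [((201.6,163.8),.1728),((300.2,163.8),.1728),((224,145.1),.070),((280.4,145.1),.070)]:
  print(R.inv().apply(ray(m,px,z)-p)*1e3)"
```

```text
[ 50.57347723 -23.97552054 -27.83480052]
[ 50.53762802  25.11882471 -27.84443005]
[ 50.32696441 -22.72446879  74.96502865]
[50.29295184 26.4750017  74.95537797]
```

```bash
python3 -m crank '{"offset":[[0,0.1,3],[0,0.1,5],[0,0.1,6.2],[0,0.1,6.6],[0,0.1,6.75],[0,0.1,6.75],[0,0.1,6.8]],"rotation":[[0,0,0],[0,0,0],[0,0,0],[0,0,0],[0,0,0],[0,0,0],[0,0,0]],"gripper":[1,1,1,1,1,1,1]}' 15
python3 -c "
from h import *
p,R,s=tcp();print(p,s['ft_force'],s['opening'])"
```

```text
t: 11.38
position: [0.4319, -0.2095, 0.078]
tcp_rot: [0.001, 0.994, 0.108, 0.001]
ft_force: [0.1, -0.4, -0.9]
opening: 0.0497
[ 0.43187952 -0.209516    0.07800469] [ 0.07586098 -0.40425051 -0.93158882] 0.04971495395897643
```

```bash
python3 -m crank '{"offset":[[0,0,0],[0,0,0],[0,0,0],[0,0,0],[0,0,0],[0,0,0],[0,0,0],[0,0,-1],[0,0,-4],[0,0,-8],[0,0,-12],[0,0,-14]],"rotation":[[0,0,0],[0,0,0],[0,0,0],[0,0,0],[0,0,0],[0,0,0],[0,0,0],[0,0,0],[0,0,0],[0,0,0],[0,0,0],[0,0,0]],"gripper":[1,1,0.2,0.2,0.2,0.2,0.2,0,0,0,0,0]}' 15
python3 -m crank '{"offset":[[-4,0,0],[-6,0,0],[-6,0,0],[-6,0,0]],"rotation":[[0,0,0],[0,0,0],[0,0,0],[0,0,0]],"gripper":[0,0,0,0]}'
python3 -c "
from h import *
p,R,s=tcp();print(p,s['t'],np.abs(s['qvel']).max())
m,im=cap('wrist','w7')
import pickle;pickle.dump(m,open('w7.pkl','wb'))
cv2.imwrite('pics/w7c.png',cv2.resize(im[20:220,150:400,::-1],None,fx=3,fy=3,interpolation=cv2.INTER_CUBIC))
m,im=cap('top','t7')
cv2.imwrite('pics/t7c.png',cv2.resize(im[155:295,235:385,::-1],None,fx=5,fy=4.2,interpolation=cv2.INTER_CUBIC))"
```

```text
t: 12.38
position: [0.4324, -0.21, 0.2218]
tcp_rot: [0.002, 0.994, 0.108, 0.002]
ft_force: [0.8, -0.8, -0.2]
opening: 0.0918
t: 12.72
position: [0.3722, -0.2223, 0.2176]
tcp_rot: [0.0, 0.994, 0.107, 0.0]
ft_force: [-0.2, 0.2, -0.5]
opening: 0.0919
[ 0.37218091 -0.22228269  0.21760109] 12.7167 0.028476005902976022
```

View pics/w7c.png

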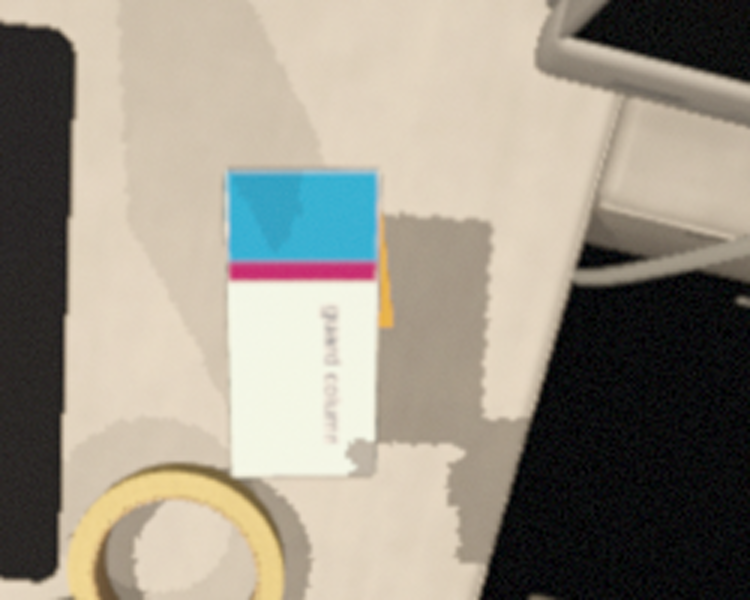

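View pics/t7c.png

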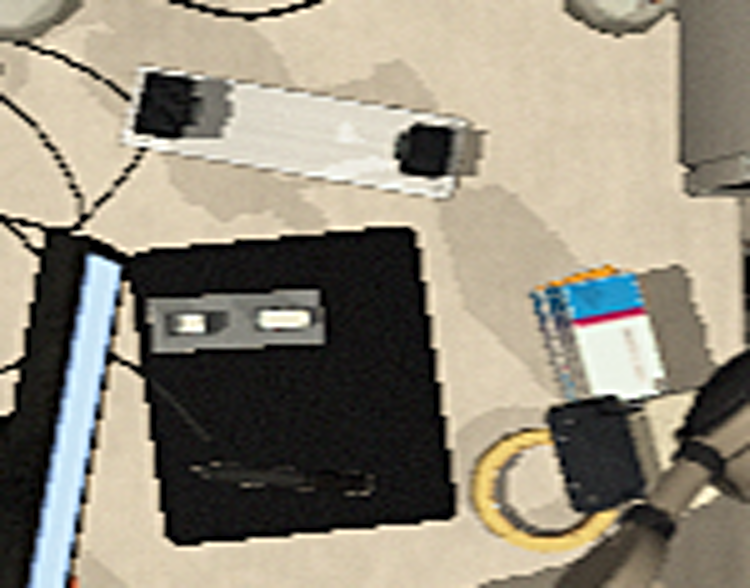

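```bash
python3 -c "
from h import *
import pickle;m=pickle.load(open('w7.pkl','rb'))
f=lambda L:[(150+x/3,20+y/3) for x,y in L]
rect(m,f([(228,171),(378,170),(376,476),(231,476)]),.105,'stack3')
goto([.456,-.06,.17],94.6)"
```

```text
stack3 c [ 0.4327 -0.2102] long mm 99.2 short 49.1 angle of long axis deg -167.6
t 12.82 pos [ 0.3731 -0.2222  0.2173] offset cm [ 11.56 -14.07   4.73] rotvec [ 1.000e-03 -0.000e+00 -1.436e+00] open 0.092
```

```bash
python3 -m crank '{"offset":[[11.6,-14,0],[11.6,-14,0],[11.6,-14,0],[11.6,-14,0],[11.6,-14,0],[11.6,-14,0],[11.6,-14,2],[11.6,-14,4],[11.6,-14,4.7],[11.6,-14,4.7],[11.6,-14,4.7],[11.6,-14,4.7]],"rotation":[[0,0,-1.436],[0,0,-1.436],[0,0,-1.436],[0,0,-1.436],[0,0,-1.436],[0,0,-1.436],[0,0,-1.436],[0,0,-1.436],[0,0,-1.436],[0,0,-1.436],[0,0,-1.436],[0,0,-1.436]],"gripper":[0,0,0,0,0,0,0,0,0,0,0,0]}'
python3 -m crank '{"offset":[[0,0,0],[0,0,0]],"rotation":[[0,0,0],[0,0,0]],"gripper":[0,0]}'
python3 -c "
from h import *
p,R,s=tcp();print(p,s['t'],np.abs(s['qvel']).max(),np.degrees(np.arctan2(R.as_matrix()[1,0],R.as_matrix()[0,0])))
m,im=cap('wrist','w8')
import pickle;pickle.dump(m,open('w8.pkl','wb'))
cv2.imwrite('pics/w8c.png',cv2.resize(im[10:210,125:375,::-1],None,fx=3,fy=3,interpolation=cv2.INTER_CUBIC))
m,im=cap('side','s8')
cv2.imwrite('pics/s8c.png',cv2.resize(im[304:384,180:310,::-1],None,fx=6,fy=6,interpolation=cv2.INTER_CUBIC))"
```

```text
t: 13.82
position: [0.4565, -0.0599, 0.1695]
tcp_rot: [-0.0, 0.675, 0.738, -0.0]
ft_force: [-1.2, -0.4, -0.5]
opening: 0.0917
t: 13.98
position: [0.4564, -0.06, 0.1699]
tcp_rot: [-0.0, 0.678, 0.735, -0.0]
ft_force: [-0.3, 0.2, 0.5]
opening: 0.0918
[ 0.45640614 -0.06004906  0.16986578] 13.9833 0.008276827071717107 94.55924244863922
```

View pics/w8c.png

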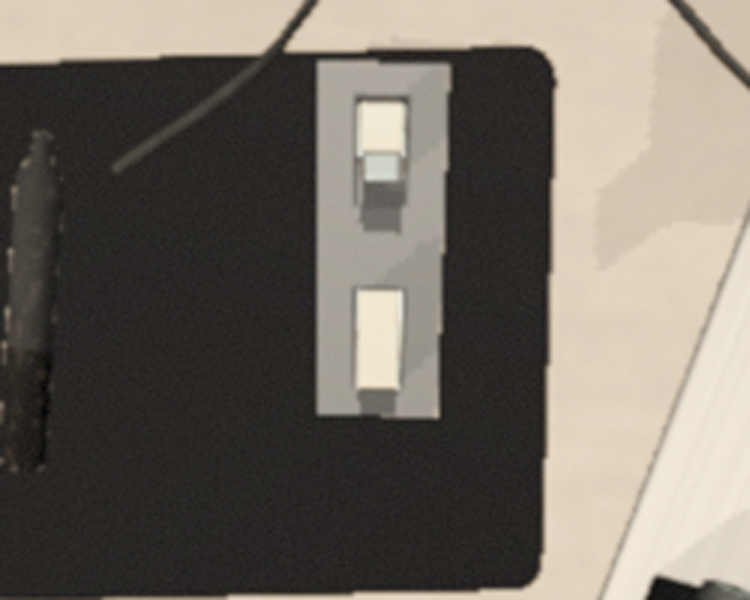

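View pics/s8c.png

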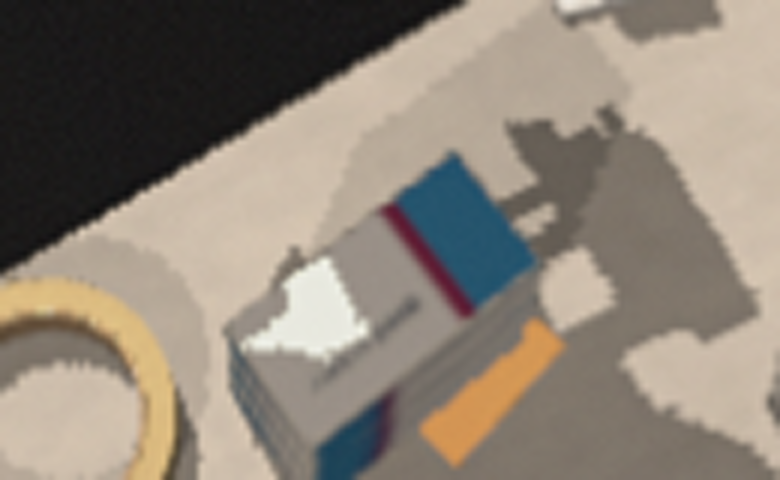

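```bash
python3 -c "
from h import *
s=camera_model('side')
rect(s,[(180+x/6,304+y/6) for x,y in [(455,150),(540,258),(315,450),(225,330)]],.105,'stack3 side')
import pickle;m=pickle.load(open('w8.pkl','rb'))
f=lambda L:[(125+x/3,10+y/3) for x,y in L]
c,a=rect(m,f([(358,290),(403,290),(401,389),(356,389)]),.0585,'cell')
r,b=rect(m,f([(317,62),(451,63),(439,418),(316,415)]),.0235,'rack')
print('pocket expect',r+.032*np.array([np.cos(b),np.sin(b)]))
c,a=rect(m,f([(360,100),(405,100),(403,154),(358,154)]),.0585,'small')
goto([.451,.006,.030],94.6)"
```

```text
stack3 side c [ 0.4326 -0.2098] long mm 99.5 short 48.9 angle of long axis deg -166.4
cell c [0.4525 0.0073] long mm 31.7 short 14.8 angle of long axis deg -86.6
rack c [0.4505 0.0391] long mm 121.2 short 46.5 angle of long axis deg -86.5
pocket expect [0.45249006 0.00719212]
small c [0.448  0.0713] long mm 15.4 short 13.9 angle of long axis deg -87.7
t 14.08 pos [ 0.4562 -0.0602  0.17  ] offset cm [6.64e+00 1.00e-02 1.40e+01] rotvec [-0.    -0.    -0.001] open 0.092
```

```bash
python3 -c "
from h import *
goto([.4525,.0073,.028],94.0)"
```

```text
t 14.08 pos [ 0.4562 -0.0602  0.17  ] offset cm [ 6.76  0.17 14.2 ] rotvec [-0.   -0.    0.01] open 0.092
```

```bash
python3 -m crank '{"offset":[[3,0.1,0],[6.7,0.2,2],[6.7,0.2,6],[6.7,0.2,9],[6.7,0.2,12],[6.7,0.2,13],[6.7,0.2,13.7],[6.7,0.2,14],[6.7,0.2,14.2],[6.7,0.2,14.2],[6.7,0.2,14.2],[6.7,0.2,14.2]],"rotation":[[0,0,0.01],[0,0,0.01],[0,0,0.01],[0,0,0.01],[0,0,0.01],[0,0,0.01],[0,0,0.01],[0,0,0.01],[0,0,0.01],[0,0,0.01],[0,0,0.01],[0,0,0.01]],"gripper":[0,0,0,0,0,0,0,0,0.3,0.5,0.6,0.6]}' 12
python3 -c "
from h import *
goto([.4525,.0073,.028],94.0)
m,im=cap('wrist','w9')
cap('side','s9')
cap('top','t9')
"
```

```text
t: 15.08
position: [0.4531, 0.0063, 0.029]
tcp_rot: [0.001, 0.682, 0.732, 0.0]
ft_force: [0.2, 0.2, 0.8]
opening: 0.0698
t 15.08 pos [0.4531 0.0063 0.029 ] offset cm [ 0.1  -0.05  0.1 ] rotvec [0.002 0.    0.001] open 0.0698
```

View pics/w9.png

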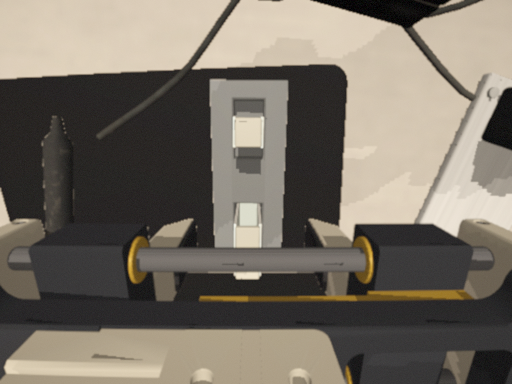

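View pics/s9.png

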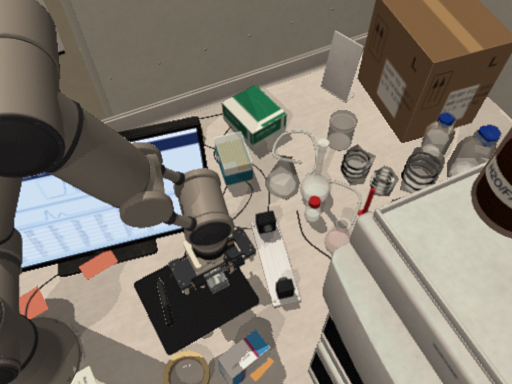

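```bash
python3 -m crank '{"offset":[[0,0,0],[0,0,0],[0,0,0],[0,0,0],[0,0,0],[0,0,0],[0,0,0],[0,0,0],[0,0,0],[0,0,0],[0,0,0],[0,0,0]],"rotation":[[0,0,0],[0,0,0],[0,0,0],[0,0,0],[0,0,0],[0,0,0],[0,0,0],[0,0,0],[0,0,0],[0,0,0],[0,0,0],[0,0,0]],"gripper":[0.7,0.8,0.9,1,1,1,1,1,1,1,1,1]}' 10
python3 -c "
from h import *
goto([.4525,.0073,.028],94.0)"
```

```text
t: 16.23
position: [0.4525, 0.0064, 0.0282]
tcp_rot: [0.0, 0.682, 0.732, -0.0]
ft_force: [-0.6, -0.1, -1.5]
opening: 0.0148
t 16.23 pos [0.4525 0.0064 0.0282] offset cm [0.08 0.01 0.02] rotvec [0.    0.    0.001] open 0.0148
```

```bash
python3 -m crank '{"offset":[[0,0,-0.6],[0,0,-1.6],[0,0,-3],[0,0,-5],[0,0,-7.5],[0,0,-10],[0,0,-10],[0,0,-10]],"rotation":[[0,0,0],[0,0,0],[0,0,0],[0,0,0],[0,0,0],[0,0,0],[0,0,0],[0,0,0]],"gripper":[1,1,1,1,1,1,1,1]}' 10
python3 -c "
from h import *
goto([.6103,-.006,.128],77.75)
m,im=cap('wrist','w10')
cap('side','s10')
cv2.imwrite('pics/w10c.png',cv2.resize(im[150:300,150:350,::-1],None,fx=4,fy=4,interpolation=cv2.INTER_CUBIC))
"
```

```text
t: 16.9
position: [0.4533, 0.0064, 0.1296]
tcp_rot: [0.001, 0.682, 0.732, 0.001]
ft_force: [-0.3, 0.8, -0.6]
opening: 0.0147
t 16.9 pos [0.4533 0.0064 0.1296] offset cm [-2.35 15.57  0.21] rotvec [0.004 0.    0.285] open 0.0147
```

View pics/w10c.png

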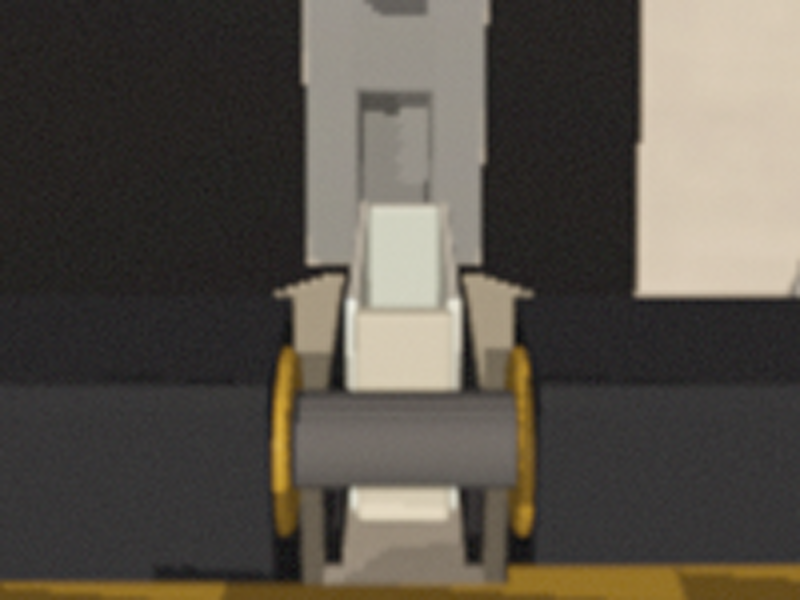

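View pics/s10.png

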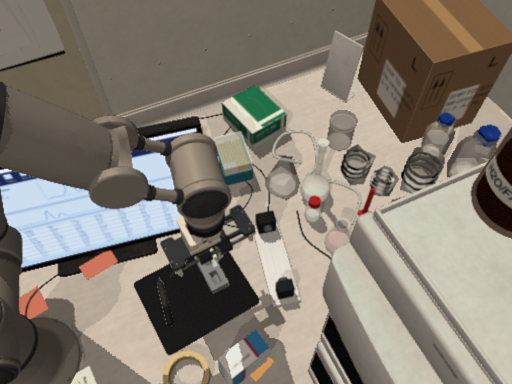

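```bash
python3 -c "
from h import *
p,R,s=tcp();m=camera_model('wrist');print(p,s['opening'])
for px in [(150+358/4,227.5),(150+450/4,227.5),(150+358/4,280),(150+450/4,280)]:
  print(R.inv().apply(ray(m,px,p[2]+.0303)-p)*1e3)
goto([.6103,-.006,.128],77.75)"
```

```text
[0.45191437 0.00655526 0.12772626] 0.014841422383474266
[ 16.83328435  -5.4232696  -30.2928976 ]
[ 16.82295954   6.5785146  -30.30402163]
[-14.5730169   -5.81054988 -30.29643729]
[-14.58418708   6.94784812 -30.30826261]
t 17.0 pos [0.4519 0.0066 0.1277] offset cm [-2.38 15.71 -0.04] rotvec [-0.001  0.     0.285] open 0.0148
```

```bash
python3 -m crank '{"offset":[[-0.5,3.5,0],[-1,7,0],[-1.6,10.5,0],[-2.2,14,0],[-2.4,15.7,0],[-2.4,15.7,0],[-2.4,15.7,0],[-2.4,15.7,0]],"rotation":[[0,0,0.06],[0,0,0.12],[0,0,0.2],[0,0,0.285],[0,0,0.285],[0,0,0.285],[0,0,0.285],[0,0,0.285]],"gripper":[1,1,1,1,1,1,1,1]}' 10
python3 -c "
from h import *
m,im=cap('wrist','w11')
m,im=cap('side','s11')
cv2.imwrite('pics/s11c.png',cv2.resize(im[190:320,200:340,::-1],None,fx=5,fy=4.6,interpolation=cv2.INTER_CUBIC))
goto([.6103,-.006,.128],77.75)"
```

```text
t: 17.67
position: [0.6091, -0.0061, 0.1267]
tcp_rot: [-0.001, 0.778, 0.628, -0.001]
ft_force: [-0.9, -0.4, -0.5]
opening: 0.0147
t 17.77 pos [ 0.6094 -0.0061  0.1278] offset cm [ 0.03  0.08 -0.02] rotvec [-0.002  0.     0.   ] open 0.0153
```

View pics/w11.png

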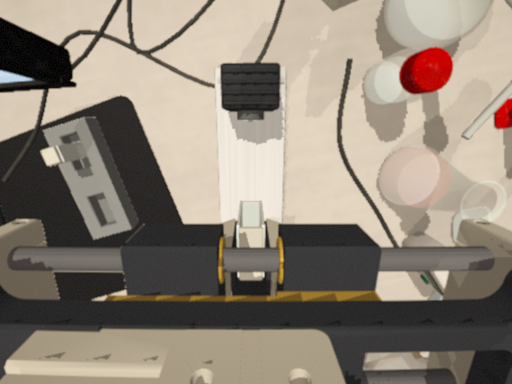

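View pics/s11c.png

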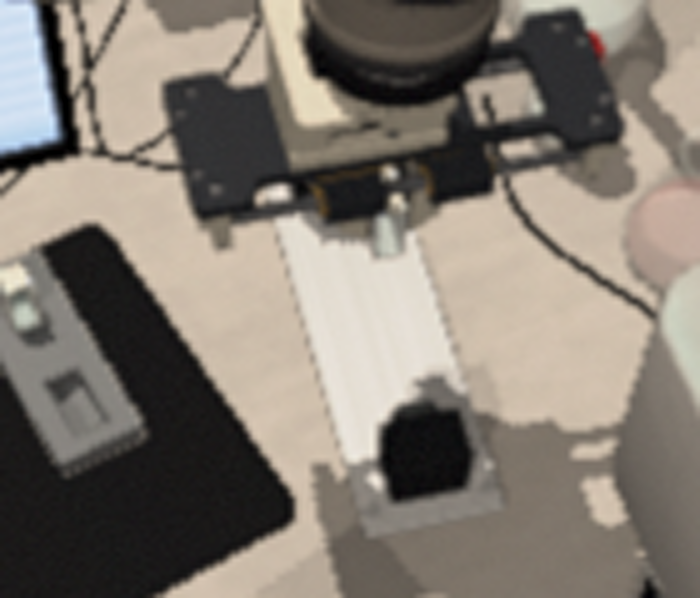

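```bash
python3 -c "
from h import *
im=cv2.imread('pics/w11.png');cv2.imwrite('pics/w11c.png',cv2.resize(im[55:255,190:310],None,fx=5,fy=3,interpolation=cv2.INTER_CUBIC))"
```

```text
(no output)
```

View pics/w11c.png

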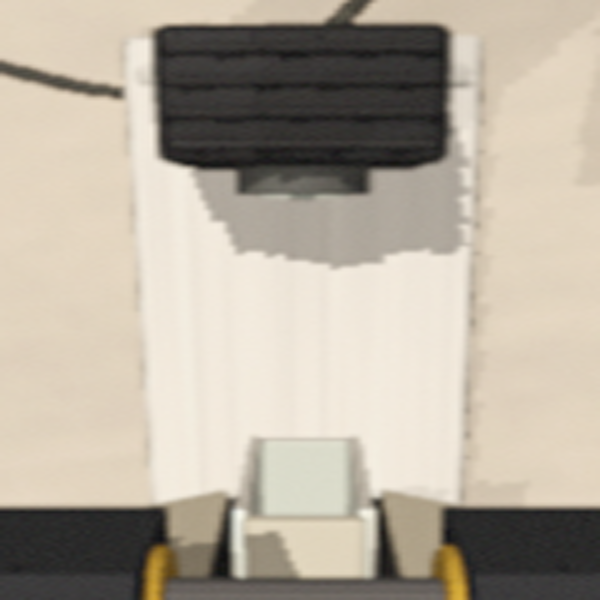

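```bash
python3 -c "
from h import *
p,R,s=tcp();m=camera_model('wrist')
g=lambda n,x,y,z: print(n,R.inv().apply(ray(m,(190+x/5,55+y/3),z)-p)*1e3)
for n,x,y,z in [('plate L',126,40,.008),('plate R',483,40,.008),('plate L',155,490,.008),('plate R',460,490,.008),('lamp L',158,30,.062),('lamp R',446,30,.062),('barrel L',240,194,.04),('barrel R',368,194,.04),('cell L',232,512,p[2]+.0263),('cell R',378,512,p[2]+.0263),('foot L',252,438,p[2]-.0187),('foot R',358,438,p[2]-.0187)]: g(n,x,y,z)
"
```

```text
plate L [119.51937081 -33.62037846 119.79030442]
plate R [119.45198697  35.66570885 119.66433298]
plate L [-35.52876988 -32.53914139 119.82823666]
plate R [-35.56230036  35.80423448 119.70397072]
lamp L [112.57462835 -21.96513154  65.77080671]
lamp R [112.52844036  22.95900147  65.68912923]
barrel L [ 71.18882494 -10.66045881  87.76093733]
barrel R [71.16987234 12.33220993 87.71913268]
cell L [ 16.32064765  -7.16534797 -26.29121476]
cell R [ 16.313554     8.513295   -26.31972275]
foot L [16.20064153 -6.62247423 18.70790485]
foot R [16.19256963  8.22670225 18.68090541]
```

```bash
python3 -m crank '{"offset":[[0,0,3],[0,0,5.5],[0,0,7],[0,0,7.8],[0,0,8.15],[0,0,8.15],[0,0,8.15],[0,0,8.15],[0,0,8.15],[0,0,8.15],[0,0,8.15],[0,0,8.15]],"rotation":[[0,0,0],[0,0,0],[0,0,0],[0,0,0],[0,0,0],[0,0,0],[0,0,0],[0,0,0],[0,0,0],[0,0,0],[0,0,0],[0,0,0]],"gripper":[1,1,1,1,1,1,1,1,1,1,1,1]}' 10
python3 -c "
from h import *
goto([.6103,-.006,.0462],77.75)
m,im=cap('wrist','w12')
cv2.imwrite('pics/w12c.png',cv2.resize(im[55:255,190:310,::-1],None,fx=5,fy=3,interpolation=cv2.INTER_CUBIC))
m,im=cap('side','s12')
cv2.imwrite('pics/s12c.png',cv2.resize(im[190:384,180:340,::-1],None,fx=4,fy=3,interpolation=cv2.INTER_CUBIC))
cap('top','t12')
goto([.6103,-.006,.0462],77.75)"
```

```text
t: 18.77
position: [0.6109, -0.0063, 0.047]
tcp_rot: [0.0, 0.779, 0.628, 0.0]
ft_force: [-1.1, 0.3, -1.2]
opening: 0.0147
t 18.77 pos [ 0.6109 -0.0063  0.047 ] offset cm [ 0.02 -0.07  0.08] rotvec [ 0.001  0.    -0.   ] open 0.0147
t 18.92 pos [ 0.6108 -0.0063  0.0468] offset cm [ 0.02 -0.06  0.06] rotvec [ 0.  0. -0.] open 0.0145
```

View pics/w12c.png

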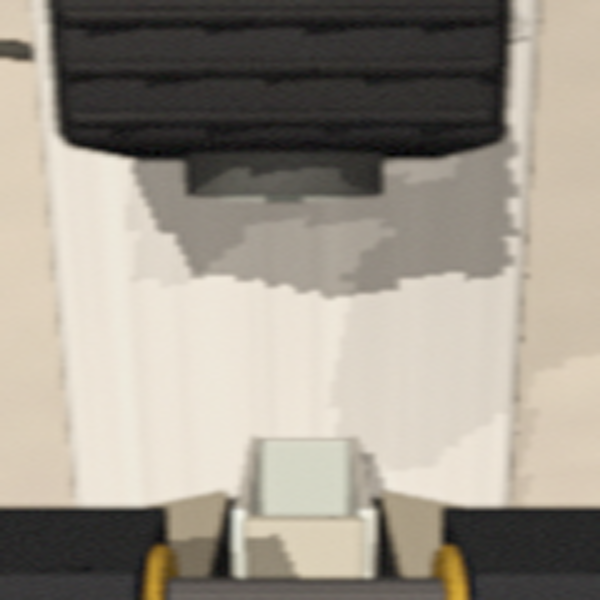

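View pics/s12c.png

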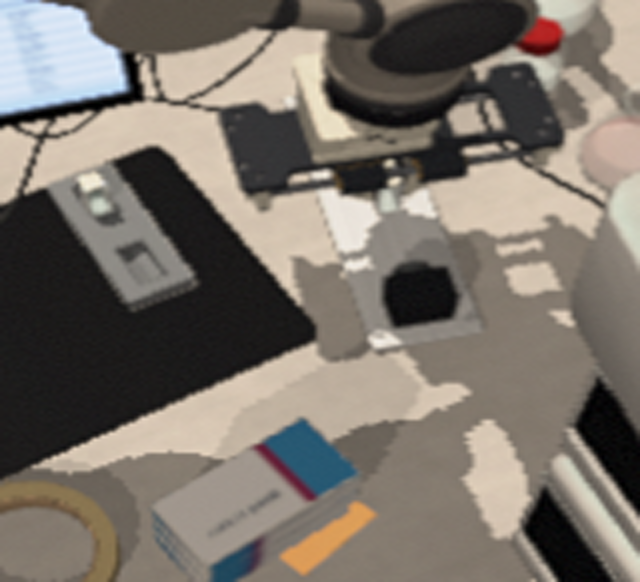

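View pics/t12.png

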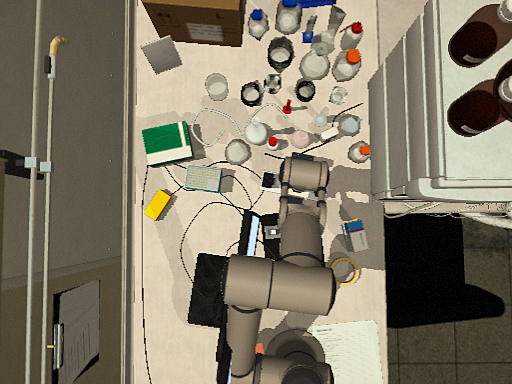

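```bash
python3 -c "
from h import *
p,R,s=tcp();m=camera_model('wrist')
g=lambda n,x,y,z: print(n,R.inv().apply(ray(m,(190+x/5,55+y/3),z)-p)*1e3)
for n,x,y,z in [('plate L',75,480,.008),('plate R',508,480,.008),('plate L',48,170,.008),('plate R',527,170,.008),('barrel L',187,195,.04),('barrel R',383,195,.04),('cell L',232,512,p[2]+.0263),('cell R',378,512,p[2]+.0263),('foot L',252,438,p[2]-.0187),('foot R',358,438,p[2]-.0187)]: g(n,x,y,z)
"
```

```text
plate L [ -1.61985049 -35.57400986  38.75607814]
plate R [-1.69675139 33.00246207 38.76431141]
plate L [ 76.81008452 -35.8736074   38.75205209]
plate R [76.74353976 32.61537137 38.76027434]
barrel L [ 71.0404259  -13.45701089   6.7550354 ]
barrel R [71.01659499 10.18951904  6.75787426]
cell L [ 16.31760405  -7.16726499 -26.30169047]
cell R [ 16.29850312   8.51005005 -26.29980818]
foot L [16.19249369 -6.6265316  18.69838117]
foot R [16.17600568  8.22173902 18.70016384]
```

```bash
python3 -m crank '{"offset":[[0,-0.1,0],[0,-0.2,0.05],[0,-0.2,0.05],[0,-0.2,0.05],[0,-0.2,0.05],[0,-0.2,0.05],[0,-0.2,0.05],[0,-0.2,0.05],[0,-0.2,0.05],[0,-0.2,0.05]],"rotation":[[0,0,0],[0,0,0],[0,0,0],[0,0,0],[0,0,0],[0,0,0],[0,0,0],[0,0,0],[0,0,0],[0,0,0]],"gripper":[1,1,1,1,1,1,1,1,1,1]}' 10
python3 -c "
from h import *
goto([.6103,-.006,.0462],77.75)
m,im=cap('wrist','w13')
cv2.imwrite('pics/w13c.png',cv2.resize(im[55:255,190:310,::-1],None,fx=5,fy=3,interpolation=cv2.INTER_CUBIC))
goto([.6103,-.006,.0462],77.75)"
```

```text
t: 19.75
position: [0.6088, -0.0059, 0.0462]
tcp_rot: [0.0, 0.779, 0.628, -0.0]
ft_force: [-0.6, 0.6, -0.2]
opening: 0.0153
t 19.75 pos [ 0.6088 -0.0059  0.0462] offset cm [ 0.02  0.15 -0.  ] rotvec [ 0.  0. -0.] open 0.0153
t 19.8 pos [ 0.6088 -0.0059  0.0462] offset cm [0.02 0.14 0.  ] rotvec [ 0.  0. -0.] open 0.0147
```

View pics/w13c.png

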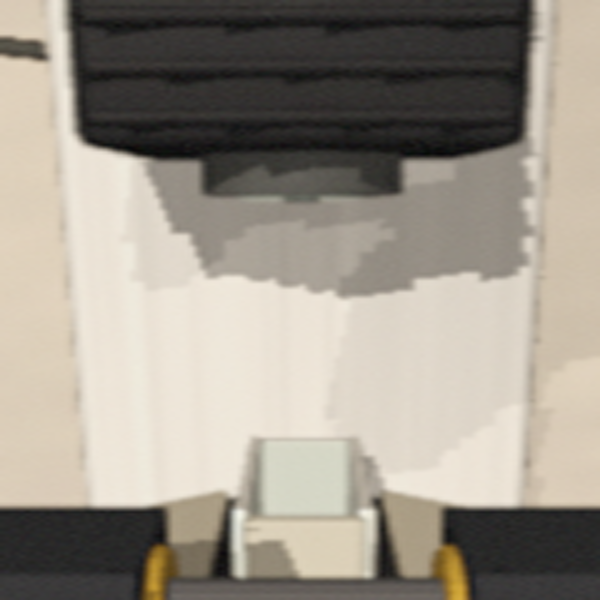

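```bash
python3 -c "
from h import *
p,R,s=tcp();print(p,np.abs(s['qvel']).max(),s['opening'],s['t'])
from workcell import finish_job
print(finish_job())"
```

```text
[ 0.60884041 -0.00592374  0.04620555] 0.0014562317456799203 0.014658235329047552 19.8
the job is handed in; nothing more can be done
None
```

I stacked both cartons on the lone one and released them. The long cuvette is held upright in the light path with a 10 N grip on its frosted faces. I handed the job in at 19.8 s; no verdict came back.

**Stack:** The top carton measured about 3–4 mm off the first carton's position and about 1° off in angle (2° in the side view). Limits are 10 mm and 0.15 rad. The wrist and side cameras agreed on the position. The offset is close to the measuring error, so the edges are flush only to within a few millimetres. The last side view showed the stack still standing.

**Cuvette:** The finger opening was 14.7 mm, as expected for the 15 mm grip, and the arm was still. In the last wrist picture the cuvette was within about 1 mm of the beam sideways. Along the beam it was within about 2 mm of the middle, and its length was aligned. The foot should be about 12.5 mm below the beam and about 19 mm clear of the plate, worked out from its height in the rack rather than measured there.

**Mended on the way:** After lowering the cuvette I found it 2 mm off the beam sideways, corrected that and checked again.

**Left alone:** The short cuvette still stood in the rack and the red-capped bottle was in place in the late pictures. I did not check the timer's position in particular.

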